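# Shut and hasp the model transport case

### The job

The model castle is packed in its grey transport case: close the wooden lid and press it down until it is fully home. Then swing the yellow hasp on the lid's front edge forward and down over the staple, until it lies flat above the case's front deck with the staple through its slot. Leave the cup, paint jar, brush and loose turret where they are.

Things in the scene. Friction and masses are not known exactly. Their poses are not given: they have to be found in the camera images.
- case: grey transport case, fixed to the bench, 260 (x) x 300 (y) mm, 128 mm high to the top of its deck. Origin: centre of its underside. -x is its front. Its front 95 mm (x from -130 to -35 mm) is a fixed grey deck; behind that it is an open box with a rim at 110 mm, covered by the lid. A rock and castle model in pink foam lies inside, below the rim.
- lid (a joint): angle of the lid about its hinge: 0 = shut, its top flush with the deck; grows as it opens (1.57 = upright). Stiff hinge: the lid stays where it is left; some 5 to 10 N on it near its free edge move it. The lid is a wooden board 165 (x) x 300 (y) x 18 mm, hinged along the case's upper back edge.
- lid_hinge (a point): middle of the lid's hinge axis (along the case's y), at the lower back edge of the lid: 130 mm behind the case's origin and 110 mm above the bench. Site axes turn with the lid: -x towards its free front edge, z the normal of its outer (top) face.
- lid_edge (a point): middle of the lid's free front edge, on its outer (top) face: 165 mm from the hinge, 18 mm above the lid's underside; same axes as lid_hinge.
- hasp (a joint): angle of the hasp about its hinge, relative to the lid: 0 = continuing the lid forward, so flat above the deck once the lid is shut; 1.57 = square to the lid, so straight up once the lid is shut. Stiff hinge: it stays where it is left; about 2 N at its end move it.
- hasp_hinge (a point): middle of the hasp's hinge axis (along the case's y), 5 mm above the lid's outer face at the middle of its free edge. Site axes turn with the hasp: -x along the hasp towards its free end, z the normal of its outer face (upward when shut).
- hasp_tip (a point): middle of the hasp's free end, on its outer face. The hasp is a yellow steel plate 72 mm wide (y), 85 mm long, 4 mm thick, its outer face 5 mm above the hinge axis when shut; in its middle a slot 20 mm wide, from 28 to 72 mm from the hinge, with a side bar 26 mm wide on either side, centred 23 mm from the middle. The staple comes up through the slot.
- staple (a point): top of the steel staple, a fixed upright loop on the deck (25 mm long in x, 7 mm thick in y), 85 mm in front of the case's origin, on its middle line. It stands 26.5 mm above the deck, and 16 mm above the outer face of the shut hasp.
- cup: bystander: white plastic cup, 68 mm wide, 85 mm high, origin at the centre of its underside
- paint: bystander: round paint jar with a green cap, 60 mm wide, 75 mm high, origin at the centre of its underside
- turret: bystander: loose stone-coloured model turret with a cone roof, 62 mm wide, 105 mm high, origin at the centre of its underside
- brush: bystander: brush lying on the bench along its x axis, origin under its middle

How it is judged:
By the outcome, as a careful person would: the job done as asked, in the order asked, and still so for the second after the job is handed in, with the robot touching nothing.
It also fails if it takes over 38 s, if anything falls off the work surface, if the arm or the gripper's body presses on something with over 40 N, if the wrist force passes 120 N, or if a joint passes its speed limit or range.

### The arm

A 6-joint arm with a two-finger parallel gripper is mounted at the origin on the work surface. World frame = base frame: x ahead of the robot, y to its left, z up, the work surface at z = 0. Lengths are in mm, angles in rad, forces in N, time in s.
With the tool pointing down it reaches from about 275 to 1000 mm from the base axis. Payload 8.4 kg.
Tool frame: the origin (TCP) lies on the mounting face of the last link; the fingertips stand 173 mm ahead of it and the grasp point (between the pads) lies 155 mm ahead of it; z points along the fingers, y is the direction in which the jaws open and shut (so a half turn about z gives the same grasp; the last joint's range is limited). The gripper opens to 85 mm and grips with 20 to 120 N. Pads are 22 mm wide; open, the fingers measure 114 mm over their backs; the gripper's body (76 mm by 85 mm) begins 54 mm behind the grasp point. The pads swing forward as they close: fully open they stand 13 mm farther back than shut.
Start: joints at [1.341, 0.353, 1.633, -0, 1.155, -0.002], TCP at [141.145, 608.857, 404.681] pointing down, gripper open.
Joint ranges: [-2.63, 2.63], [-0.92, 2.1], [0.06, 2.66], [-1.3, 4.44], [0, 2.69], [-3.02, 3.02]. Speed limits (rad/s): [2.22, 2.22, 2.79, 3.14, 3.14, 3.14].

### API

Orientations are given as [roll, pitch, yaw] about the fixed x, y, z axes, in that order (R = Rz(yaw) Ry(pitch) Rx(roll)).
In Python, from rig import readout, imaging, ticket gives the robot as it stands.
- The arm moves only by the tool step_arm, never from a script. Its argument "deltas" is a list of rows, each an object with "translation": the shift along the tool's x, y, z in cm, a list of three; "rot": the turn, a rotation vector about the tool's x, y, z in rad, a list of three. In form: [{"translation": [x, y, z], "rot": [rx, ry, rz]}, ...]. A call has 1 to 8 rows; each row is the pose to reach, as a shift and turn from the pose commanded when the call began, along the tool's axes at that moment; what a row does not reach only later rows make up. A row lasts 1/8 s, in which the tool goes at most 62.5 mm and 10.7 degrees, less where a joint would pass 70% of its speed; a pose out of reach is approached as far as the arm can. A call with a gripper value outside its range is refused whole. "grip" is the closure in counts, from 0 (fully open) to 255 (shut), set as the call begins (left out, the last holds). The fingers move at their own pace and stop on an object; "squeeze" is the grip in N (left out, the last holds). Time passes only in rows, so rows that repeat a pose let the fingers close. It gives the time, the measured TCP pose, the force and the opening at its end, in the units of the state.
- readout.sense(): the state, without advancing time (a new reading comes with each control period).
- imaging.grab_frame(name): name is "scene" or "side" or "wrist"; returns a dict with "image" (400x640x3 uint8, red, green, blue), "camera_matrix" (3x3 intrinsics, pixels), "world_to_cam" (4x4, takes a point from world to camera coordinates). Camera axes: x right, y up, looking along -z (the intrinsics and any distortion apply to the point x, -y, -z); pixel columns grow to the right and rows downward; lengths in mm; the calibration is good to about 2 mm. The wrist camera is an equidistant fisheye: a pixel r from the principal point sees the ray r / f radians off the axis. A picture is of the moment at which its call begins. There is no depth.
- ticket.sign_off(): hands the job in, once; it reports no verdict.
The state is a dict: "clock": time; "qpos": joint angles; "qvel": joint speeds; "joint_efforts": joint torques, N m; "eef_pos": TCP position; "tcp_rot": TCP orientation; "contact_force": force on the tool from outside, world axes, zero at the start; "wrist_torque": the same for the moment, N m; "opening": opening from 0.0 (shut) to 1.0 (fully open).
Only numpy, scipy, OpenCV 4.12 (cv2) and the standard library are available. Lean on these libraries where they do the work, as an engineer would, in place of code of your own. Each camera call takes 0.05 s, during which the arm holds its last target.

## Working session

There is one attempt and no reset: what is moved stays moved. The work goes in short steps, Python scripts to look and compute and a tool call to move; the robot and the scene stay as the last step left them, time stands still between calls to the robot, and variables do not carry over. Pictures are saved under pics/ and viewed, and the job is handed in when it is done.

Besides the shell and the picture viewer there is one more tool, called after ">>>" by a JSON object that holds its "op" and its "data". step_arm: Moves the arm, as the interface text tells. Its arguments: {"type":"object","properties":{"deltas":{"type":"array","items":{"type":"object","properties":{"translation":{"type":"array","items":{"type":"number"}},"rot":{"type":"array","items":{"type":"number"}}}}},"grip":{"type":"number"},"squeeze":{"type":"number"}},"required":["deltas"]}

```bash
ls; mkdir -p pics; python3 - <<'E'
from rig import readout, imaging
import cv2
for n in ["scene","side","wrist"]:
    f=imaging.grab_frame(n)
    cv2.imwrite(f"pics/{n}0.png",f["image"][:,:,::-1])
    print(n,f["camera_matrix"].tolist(),f["world_to_cam"].round(4).tolist())
print(readout.sense())
E
```

```text
pics
scene [[404.78949391653623, 0.0, 319.86318826427885], [0.0, 404.78949391653623, 204.09169738128176], [0.0, 0.0, 1.0]] [[0.4181, 0.9084, 0.0021, -320.9687], [-0.5395, 0.2464, 0.8051, 197.5378], [0.7308, -0.3377, 0.5931, -1575.2776], [0.0, 0.0, 0.0, 1.0]]
side [[497.52224682954244, 0.0, 329.6024926782525], [0.0, 497.52224682954244, 198.31244287855043], [0.0, 0.0, 1.0]] [[0.5535, -0.8328, -0.0052, -242.0303], [0.6423, 0.4229, 0.6392, -469.8298], [-0.5302, -0.3572, 0.769, -1035.7545], [0.0, 0.0, 0.0, 1.0]]
wrist [[309.70691628693146, 0.0, 314.67764341345594], [0.0, 309.70691628693146, 200.1719779821717], [0.0, 0.0, 1.0]] [[0.2262, 0.9741, -0.0004, -624.4667], [-0.9289, 0.2156, -0.301, 38.2445], [-0.2931, 0.0685, 0.9536, -379.8947], [0.0, 0.0, 0.0, 1.0]]
{'clock': 0.15, 'qpos': array([ 1.34059372e+00,  3.53480692e-01,  1.63398121e+00,  3.49129352e-05,
        1.15522706e+00, -2.37416051e-03]), 'qvel': array([ 0.00046338,  0.00064854, -0.00244737,  0.000232  , -0.00073229,
        0.00208329]), 'joint_efforts': array([-1.20309363e-03, -6.05629706e+01, -3.42338705e+01, -1.40813722e-04,
        6.14046134e-03,  1.19267241e-05]), 'eef_pos': array([141.09897432, 608.6659023 , 404.13160895]), 'tcp_rot': array([-3.14049643e+00, -3.45286150e-05,  2.91375007e+00]), 'contact_force': array([0.55683228, 0.17896476, 0.31390493]), 'wrist_torque': array([ 0.0587411 , -0.01668576, -0.02109544]), 'opening': 1.002134219376095}
```

View pics/scene0.png

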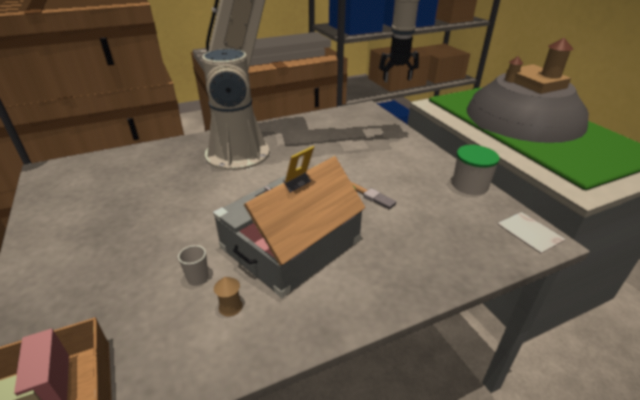

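View pics/side0.png

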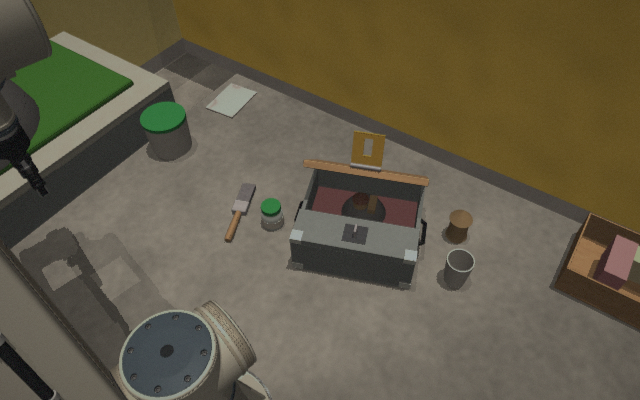

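View pics/wrist0.png

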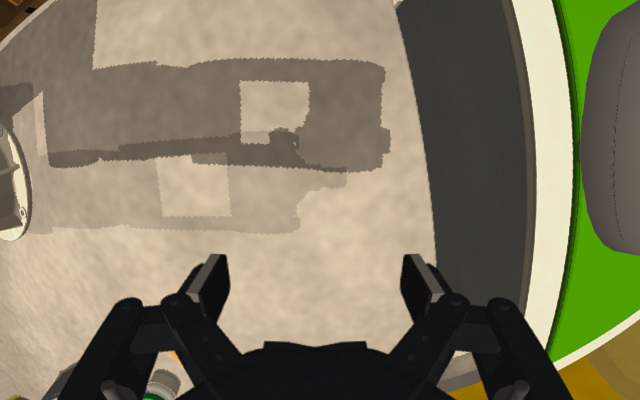

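The scene view shows the lid part open, with the hasp sticking up at about (299,163). The side view shows the deck at (357,232), the staple at (355,230) and the lid edge from (305,163) to (428,182). I'll zoom in for corner pixels.

```bash
python3 - <<'E'
import cv2
a=cv2.imread("pics/side0.png")[120:290,280:440]; cv2.imwrite("pics/side0z.png",cv2.resize(a,None,fx=3.5,fy=3.5,interpolation=cv2.INTER_CUBIC))
a=cv2.imread("pics/scene0.png")[140:300,205:375]; cv2.imwrite("pics/scene0z.png",cv2.resize(a,None,fx=3.5,fy=3.5,interpolation=cv2.INTER_CUBIC))
E
```

```text
(no output)
```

View pics/side0z.png

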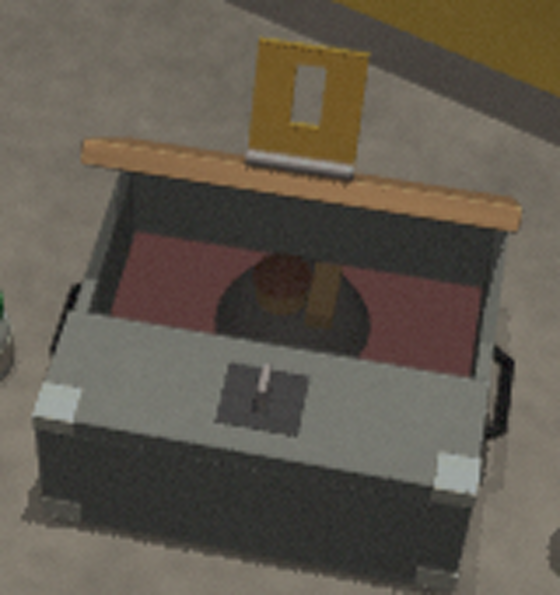

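View pics/scene0z.png

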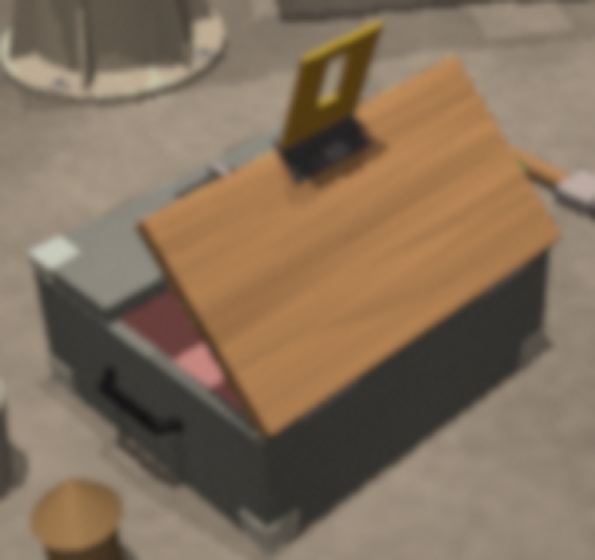

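```bash
cat > h.py <<'E'
import numpy as np
from rig import readout, imaging
def ray(f,u,v):
    K=np.array(f["camera_matrix"]);M=np.array(f["world_to_cam"]);R=M[:3,:3];t=M[:3,3]
    d=np.array([(u-K[0,2])/K[0,0],-(v-K[1,2])/K[1,1],-1]);d/=np.linalg.norm(d)
    return -R.T@t,R.T@d
def plane(f,p,z):
    o,d=ray(f,*p);return o+d*(z-o[2])/d[2]
def tri(f1,p1,f2,p2):
    o1,d1=ray(f1,*p1);o2,d2=ray(f2,*p2)
    s=np.linalg.lstsq(np.c_[d1,-d2],o2-o1,rcond=None)[0]
    a=o1+d1*s[0];b=o2+d2*s[1];return (a+b)/2,np.linalg.norm(a-b)
def proj(f,P):
    K=np.array(f["camera_matrix"]);M=np.array(f["world_to_cam"]);c=M[:3,:3]@P+M[:3,3]
    return np.array([K[0,2]+K[0,0]*c[0]/-c[2],K[1,2]-K[1,1]*c[1]/-c[2]])
E
cat > m.py <<'E'
from h import *
np.set_printoptions(precision=1,suppress=True)
fs=imaging.grab_frame("side");fc=imaging.grab_frame("scene")
S=lambda u,v:(280+u/3.5,120+v/3.5); C=lambda u,v:(205+u/3.5,140+v/3.5)
FL,FR,BL,BR=[plane(fs,S(*p),128) for p in [(37,418),(475,490),(68,315),(490,380)]]
print(FL,FR,BL,BR,np.linalg.norm(FL-FR),np.linalg.norm(FL-BL),np.linalg.norm(FR-BR),np.linalg.norm(BL-BR))
print("FR scene",plane(fc,C(35,248),128))
# hasp tip corners, lid edges, staple
for n,a,b in [("hasp tip L",(262,38),(380,22)),("hasp tip R",(369,52),(302,58)),("lid edge L",(84,140),(458,60)),("lid edge R",(521,203),(143,225))]:
    print(n,*tri(fs,S(*a),fc,C(*b)))
print("staple top", plane(fs,S(266,368),154.5))
print("lid back", plane(fc,C(270,432),110),plane(fc,C(558,237),110))
E
python3 m.py
```

```text
[397.4  83.7 128. ] [ 509.1 -189.9  128. ] [481.1 118.2 128. ] [ 594.4 -157.4  128. ] 295.4555028430533 90.51097617341335 91.26913788082634 297.96949359224584
FR scene [ 506.1 -184.2  128. ]
hasp tip L [619.   50.5 321.5] 2.200585155989302
hasp tip R [644.2 -15.2 322.8] 1.6229465290586327
lid edge L [548.  147.  232.7] 1.8468932935339757
lid edge R [ 657.4 -132.5  235.5] 0.9362964157245177
staple top [501.2 -33.1 154.5]
lid back [745.4 -86.  110. ] [637.4 194.2 110. ]
```

```bash
cat >> h.py <<'E'
from scipy.spatial.transform import Rotation as Ro
O=np.array([572,-5,0.]);YAW=0.388
def case(x,y,z): 
    c,s=np.cos(YAW),np.sin(YAW);return O+np.array([c*x-s*y,s*x+c*y,z])
def delta(tipworld, yaw=YAW+np.pi/2, cmd=None):
    s=readout.sense() 
    p,r=(s["eef_pos"],s["tcp_rot"]) if cmd is None else cmd
    R=Ro.from_euler("xyz",r);T=Ro.from_euler("xyz",[np.pi,0,yaw])
    tgt=np.array(tipworld)+[0,0,173]
    return R.inv().apply(tgt-p)/10,(R.inv()*T).as_rotvec()
E
python3 - <<'E'
from h import *
np.set_printoptions(precision=3,suppress=True)
print(case(52,100,250),*delta(case(52,100,262)))
E
```

```text
[582.301 107.24  250.   ] [-54.304 -38.894  -3.042] [-0.001  0.     0.955]
```

>>> {"op": "step_arm", "data": {"deltas": [{"translation": [-4, -2.8, -3], "rot": [0, 0, 0.12]}, {"translation": [-9, -6.4, -3], "rot": [0, 0, 0.24]}, {"translation": [-14, -10, -3], "rot": [0, 0, 0.36]}, {"translation": [-19, -13.6, -3], "rot": [0, 0, 0.48]}, {"translation": [-24, -17.2, -3], "rot": [0, 0, 0.6]}, {"translation": [-29, -20.8, -3], "rot": [0, 0, 0.72]}, {"translation": [-34, -24.4, -3], "rot": [0, 0, 0.84]}, {"translation": [-39, -28, -3], "rot": [0, 0, 0.955]}], "grip": 255, "squeeze": 40}}

```text
clock: 1.25
eef_pos: [458.9, 246.3, 434.9]
tcp_rot: [3.141, -0.0, 1.955]
contact_force: [0.1, 1.2, 0.4]
opening: 0.001
```

```bash
python3 - <<'E'
from h import *
np.set_printoptions(precision=3,suppress=True)
s=readout.sense();print(s["eef_pos"],s["tcp_rot"],s["contact_force"],s["opening"],*delta(case(52,100,250)))
E
```

```text
[458.871 246.3   434.928] [ 3.141 -0.     1.955] [0.072 1.169 0.411] 0.001047961869733582 [-17.518   6.231   1.194] [ 0.001 -0.    -0.004]
```

>>> {"op": "step_arm", "data": {"deltas": [{"translation": [-4, 1.5, 0], "rot": [0, 0, 0]}, {"translation": [-9, 3.1, 0], "rot": [0, 0, 0]}, {"translation": [-14, 5, 0], "rot": [0, 0, 0]}, {"translation": [-17.5, 6.2, 0], "rot": [0, 0, 0]}, {"translation": [-17.5, 6.2, 0.6], "rot": [0, 0, 0]}]}}

```text
clock: 1.88
eef_pos: [582.8, 107.6, 428.6]
tcp_rot: [3.141, 0.001, 1.956]
contact_force: [-0.1, 0.3, 0.4]
opening: -0.001
```

```bash
cat > snap.py <<'E'
import sys,cv2
from h import *
np.set_printoptions(precision=2,suppress=True)
k=sys.argv[1]
b=[]
for n,(x,y,w,h) in dict(side=(270,90,190,200),scene=(195,100,190,200)).items():
    f=imaging.grab_frame(n);a=f["image"][y:y+h,x:x+w,::-1];b.append(cv2.resize(a,None,fx=2.1,fy=2.1,interpolation=cv2.INTER_CUBIC))
cv2.imwrite(f"pics/{k}.png",np.hstack(b))
s=readout.sense();print(s["clock"],s["eef_pos"],s["tcp_rot"],s["contact_force"])
c,sn=np.cos(YAW),np.sin(YAW);d=s["eef_pos"]-O;print("tip case",c*d[0]+sn*d[1],-sn*d[0]+c*d[1],d[2]-173)
E
python3 snap.py a1
```

```text
1.975 [580.96 109.4  427.6 ] [-3.14 -0.    1.96] [-0.33 -0.48 -0.01]
tip case 51.574001831346926 102.50422957357758 254.60285625906624
```

View pics/a1.png

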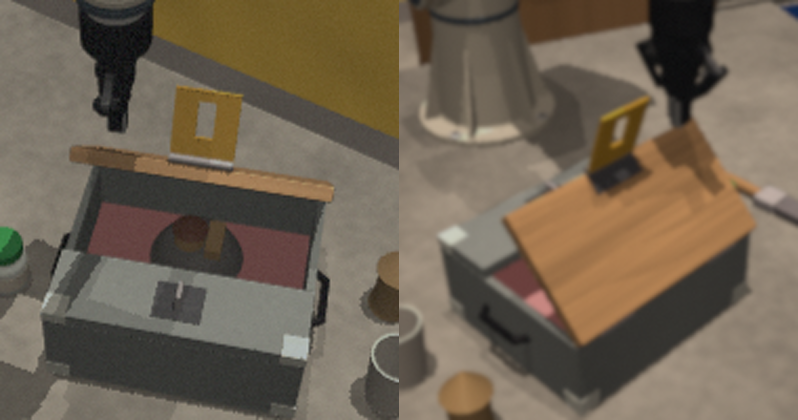

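The fingertip hangs over the lid's +y half, near (118,125) in the left panel. It is clear of the hasp. Next I push along the arc.

>>> {"op": "step_arm", "data": {"deltas": [{"translation": [0, 0, 1.2], "rot": [0, 0, 0]}, {"translation": [0, 0, 2.3], "rot": [0, 0, 0]}, {"translation": [0, -0.9, 3.3], "rot": [0, 0, 0]}, {"translation": [0, -1.7, 4.1], "rot": [0, 0, 0]}, {"translation": [0, -2.4, 4.9], "rot": [0, 0, 0]}, {"translation": [0, -3.0, 5.7], "rot": [0, 0, 0]}, {"translation": [0, -3.5, 6.5], "rot": [0, 0, 0]}, {"translation": [0, -3.8, 7.0], "rot": [0, 0, 0]}]}}

```text
clock: 2.98
eef_pos: [545.6, 95.5, 358.7]
tcp_rot: [3.141, -0.001, 1.959]
contact_force: [-1.3, 2.0, 6.5]
opening: 0.003
```

```bash
python3 snap.py a2
```

```text
3.075 [545.42  95.43 358.3 ] [-3.14 -0.    1.96] [-0.76  1.48  0.39]
tip case 13.395297345221898 103.01593006280947 185.3038659276342
```

View pics/a2.png

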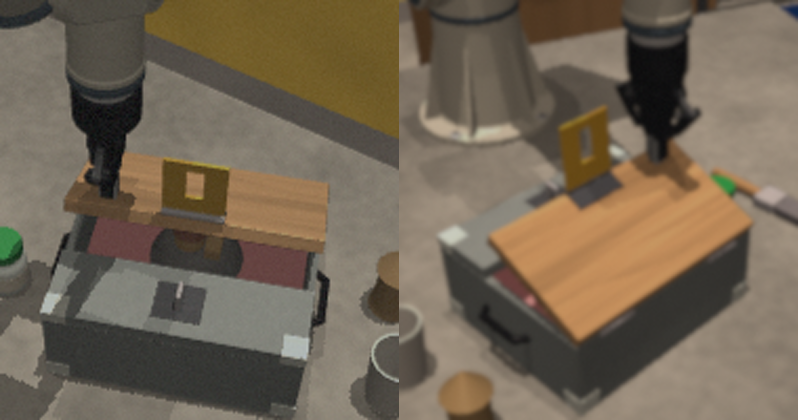

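The lid is following at about 6 N. I'll continue to home.

>>> {"op": "step_arm", "data": {"deltas": [{"translation": [0, -0.4, 0.8], "rot": [0, 0, 0]}, {"translation": [0, -0.8, 1.7], "rot": [0, 0, 0]}, {"translation": [0, -1.1, 2.6], "rot": [0, 0, 0]}, {"translation": [0, -1.4, 3.4], "rot": [0, 0, 0]}, {"translation": [0, -1.6, 4.1], "rot": [0, 0, 0]}, {"translation": [0, -1.7, 4.7], "rot": [0, 0, 0]}, {"translation": [0, -1.8, 5.1], "rot": [0, 0, 0]}, {"translation": [0, -1.9, 5.4], "rot": [0, 0, 0]}]}}

```text
clock: 4.08
eef_pos: [528.6, 88.2, 304.7]
tcp_rot: [3.141, -0.0, 1.959]
contact_force: [-0.0, 2.8, 5.6]
opening: 0.001
```

```bash
python3 snap.py a3
```

```text
4.175 [528.6   87.96 304.48] [3.14 0.   1.96] [ 0.32  0.18 -0.05]
tip case -5.002957146134783 102.46567703659323 131.48387349083083
```

View pics/a3.png

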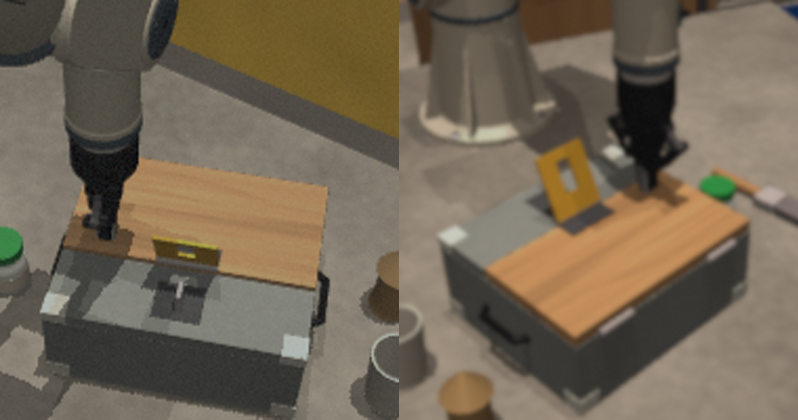

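The lid is nearly shut, with the tip at about 131 mm. I'll press down in small increments.

>>> {"op": "step_arm", "data": {"deltas": [{"translation": [0, 0, 0.15], "rot": [0, 0, 0]}, {"translation": [0, 0, 0.3], "rot": [0, 0, 0]}, {"translation": [0, 0, 0.45], "rot": [0, 0, 0]}, {"translation": [0, 0, 0.45], "rot": [0, 0, 0]}]}}

```text
clock: 4.68
eef_pos: [528.5, 87.8, 301.3]
tcp_rot: [-3.141, -0.0, 1.959]
contact_force: [-7.4, 0.8, 18.3]
opening: -0.0
```

>>> {"op": "step_arm", "data": {"deltas": [{"translation": [0, 0, 0.1], "rot": [0, 0, 0]}, {"translation": [0, 0, 0.2], "rot": [0, 0, 0]}, {"translation": [0, 0, 0.2], "rot": [0, 0, 0]}]}}

```text
clock: 5.05
eef_pos: [528.5, 87.8, 301.2]
tcp_rot: [-3.142, 0.0, 1.959]
contact_force: [-14.7, -0.8, 40.8]
opening: -0.001
```

That is a hard stop: 0.1 mm of travel for an extra 22 N. The lid is home. I'll lift and look.

>>> {"op": "step_arm", "data": {"deltas": [{"translation": [0, 0, -0.6], "rot": [0, 0, 0]}, {"translation": [0, 0, -3], "rot": [0, 0, 0]}, {"translation": [0, 1, -7], "rot": [0, 0, 0]}, {"translation": [0, 3, -11], "rot": [0, 0, 0]}, {"translation": [0, 5, -13], "rot": [0, 0, 0]}]}}

```text
clock: 5.68
eef_pos: [575.8, 106.8, 430.3]
tcp_rot: [3.139, 0.001, 1.959]
contact_force: [0.6, 0.5, -0.1]
opening: 0.003
```

```bash
python3 snap.py a4
```

```text
5.775 [576.74 107.23 430.25] [3.14 0.   1.96] [ 0.23 -0.2   0.99]
tip case 46.85063580418534 102.09030398955484 257.25130533584434
```

View pics/a4.png

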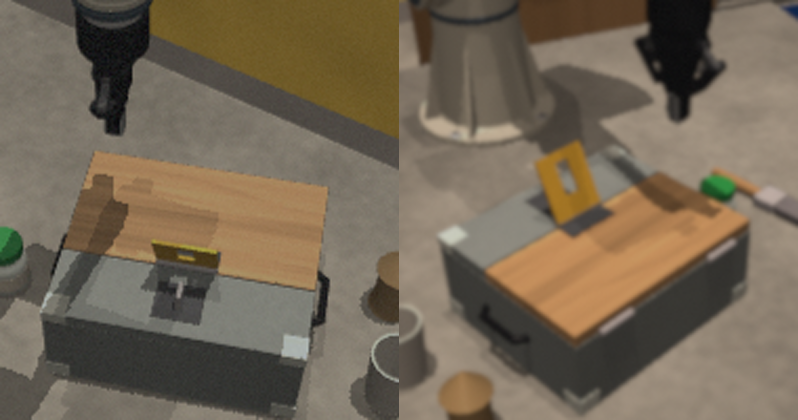

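The lid is flush. The hasp stands leaning forward, with its tip corners at side (153,240) and (219,250), and scene (577,141) and (537,157). I'll triangulate those.

```bash
python3 - <<'E'
from h import *
np.set_printoptions(precision=1,suppress=True)
fs=imaging.grab_frame("side");fc=imaging.grab_frame("scene")
S=lambda u,v:(270+u/2.1,90+v/2.1); C=lambda u,v:(195+(u-399)/2.1,100+v/2.1)
c,s=np.cos(YAW),np.sin(YAW)
def tc(P): d=P-O; return np.array([c*d[0]+s*d[1],-s*d[0]+c*d[1],d[2]])
for a,b in [((153,240),(577,141)),((219,250),(537,157))]:
    P,e=tri(fs,S(*a),fc,C(*b));print(tc(P),e)
# lid front edge / deck seam gap and staple
print("lid back corners side",tc(plane(fs,S(95,150),128)),tc(plane(fs,S(328,187),128)))
print("staple top front/back",tc(plane(fs,S(178,283),154.5)),tc(plane(fs,S(181,299),130)))
E
```

```text
[-64.3  35.9 210.5] 1.6202400381844082
[-65.6 -33.5 215.5] 9.455133909591188
lid back corners side [133.2 145.9 128. ] [ 126.6 -152.   128. ]
staple top front/back [-75.6   3.8 154.5] [-79.2  -1.  130. ]
```

The hasp tip is at case (-65, 211), i.e. an angle of about 1.17 rad, as expected. I'll go behind it over the +y side bar.

>>> {"op": "step_arm", "data": {"deltas": [{"translation": [-3, -2.5, 0], "rot": [0, 0, 0]}, {"translation": [-6, -5.5, 0], "rot": [0, 0, 0]}, {"translation": [-7.7, -7.4, 0], "rot": [0, 0, 0]}, {"translation": [-7.7, -7.4, 0.5], "rot": [0, 0, 0]}, {"translation": [-7.7, -7.4, 2.5], "rot": [0, 0, 0]}, {"translation": [-7.7, -7.4, 4.5], "rot": [0, 0, 0]}, {"translation": [-7.7, -7.4, 5.7], "rot": [0, 0, 0]}, {"translation": [-7.7, -7.4, 5.7], "rot": [0, 0, 0]}]}}

```text
clock: 6.88
eef_pos: [535.2, 8.0, 369.8]
tcp_rot: [-3.139, -0.001, 1.959]
contact_force: [-1.0, 0.2, 0.8]
opening: 0.0
```

```bash
python3 snap.py a5
```

```text
6.975 [535.77   7.84 371.3 ] [ 3.14 -0.    1.96] [0.76 1.08 0.98]
tip case -28.679455992299097 25.590789084833116 198.29861790488155
```

View pics/a5.png

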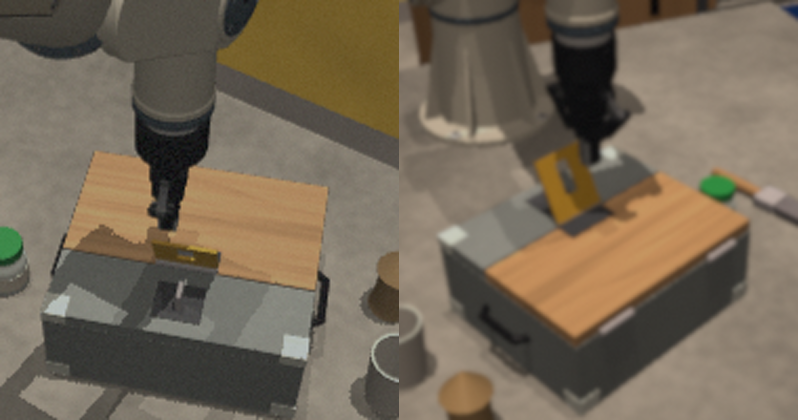

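The finger is just behind the hasp's +y bar at about (165,222) in the left panel. I'll sweep forward and down.

>>> {"op": "step_arm", "data": {"deltas": [{"translation": [0, -1.0, 0], "rot": [0, 0, 0]}, {"translation": [0, -2.0, 0.3], "rot": [0, 0, 0]}, {"translation": [0, -3.0, 0.9], "rot": [0, 0, 0]}, {"translation": [0, -3.8, 1.6], "rot": [0, 0, 0]}, {"translation": [0, -4.5, 2.3], "rot": [0, 0, 0]}, {"translation": [0, -5.1, 3.2], "rot": [0, 0, 0]}, {"translation": [0, -5.5, 4.0], "rot": [0, 0, 0]}, {"translation": [0, -5.8, 4.8], "rot": [0, 0, 0]}]}}

```text
clock: 7.98
eef_pos: [481.7, -14.4, 322.5]
tcp_rot: [-3.141, -0.0, 1.959]
contact_force: [0.5, 0.4, -0.0]
opening: -0.001
```

```bash
python3 snap.py a6
```

```text
8.075 [481.39 -14.43 322.11] [-3.14 -0.    1.96] [-0.51  0.13  0.63]
tip case -87.44367351420317 25.554499952423676 149.1073547952402
```

View pics/a6.png

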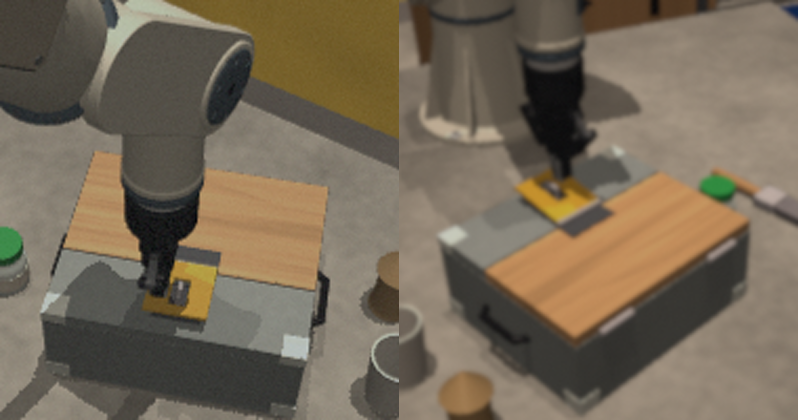

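The hasp is almost down and the staple is visible in the slot at (178,290). I'll press the last 11 mm.

>>> {"op": "step_arm", "data": {"deltas": [{"translation": [0, -0.1, 0.4], "rot": [0, 0, 0]}, {"translation": [0, -0.2, 0.7], "rot": [0, 0, 0]}, {"translation": [0, -0.2, 1.0], "rot": [0, 0, 0]}, {"translation": [0, -0.2, 1.1], "rot": [0, 0, 0]}, {"translation": [0, -0.2, 1.2], "rot": [0, 0, 0]}, {"translation": [0, -0.2, 1.2], "rot": [0, 0, 0]}]}}

```text
clock: 8.82
eef_pos: [480.0, -15.2, 311.3]
tcp_rot: [-3.141, -0.0, 1.959]
contact_force: [-1.5, -1.3, 3.6]
opening: 0.002
```

>>> {"op": "step_arm", "data": {"deltas": [{"translation": [0, 0, 0.1], "rot": [0, 0, 0]}, {"translation": [0, 0, 0.2], "rot": [0, 0, 0]}, {"translation": [0, 0, 0.2], "rot": [0, 0, 0]}]}}

```text
clock: 9.2
eef_pos: [480.1, -15.2, 310.8]
tcp_rot: [3.141, 0.0, 1.959]
contact_force: [-8.4, -0.3, 26.0]
opening: -0.002
```

It stopped hard at a tip height of 137.8 mm, where 138 is expected. I'll retreat and check.

>>> {"op": "step_arm", "data": {"deltas": [{"translation": [0, 0, -0.5], "rot": [0, 0, 0]}, {"translation": [0, 0, -3], "rot": [0, 0, 0]}, {"translation": [0, 0, -7], "rot": [0, 0, 0]}, {"translation": [3, 0, -12], "rot": [0, 0, 0]}, {"translation": [8, 0, -15], "rot": [0, 0, 0]}, {"translation": [13, 0, -16], "rot": [0, 0, 0]}, {"translation": [18, 0, -16], "rot": [0, 0, 0]}, {"translation": [18, 0, -16], "rot": [0, 0, 0]}]}}

```text
clock: 10.2
eef_pos: [410.8, 153.8, 469.4]
tcp_rot: [3.141, -0.001, 1.963]
contact_force: [0.2, 0.5, -0.1]
opening: -0.001
```

```bash
python3 snap.py a7; python3 - <<'E'
from rig import imaging
import cv2
a=imaging.grab_frame("side")["image"][:,:,::-1];cv2.imwrite("pics/a7s.png",a)
E
```

```text
10.3 [411.8  151.74 469.11] [-3.14  0.    1.96] [0.45 0.15 1.08]
tip case -88.99243962979543 205.6970209978516 296.107016324136
```

View pics/a7.png

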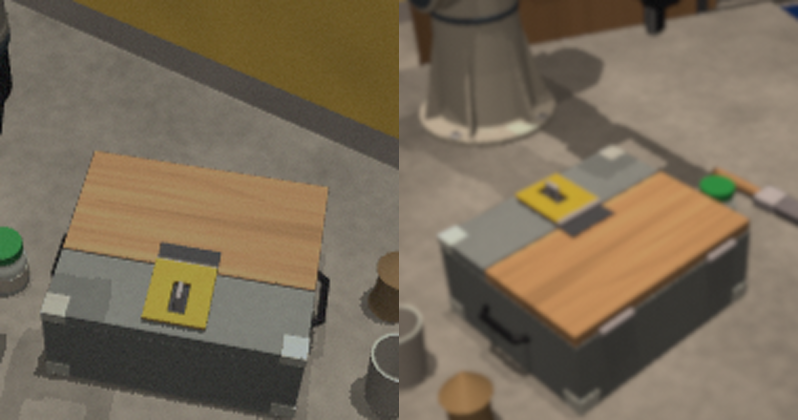

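View pics/a7s.png

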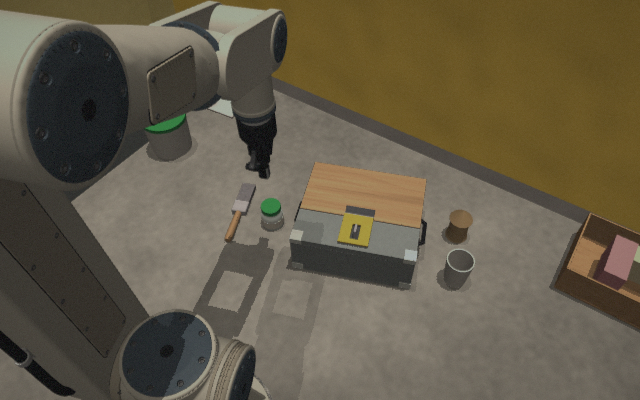

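The lid is flush and the hasp lies flat, with the staple through its slot at (180,292). The cup, jar, brush and turret show at their original pixels. I'm handing in.

```bash
python3 -c "
from rig import ticket;print(ticket.sign_off())"
```

```text
the job is handed in; nothing more can be done
None
```

The case is closed and fastened. I handed the job in at about 10.3 s, and sign-off gave no verdict.

- **Lid:** I pushed it shut with the closed fingertips and pressed to about 41 N. It stopped hard with the fingertips at 128.2 mm; flush is 128 mm.
- **Hasp:** I then swung it forward and down by its side bar. It stopped hard at 137.8 mm under 26 N, where about 138 mm is expected.
- **Last pictures:** they show the lid flush and the hasp flat with the staple through its slot. The gripper is well clear. The cup, paint jar, brush and turret looked unmoved.
- **Disagreements:** one corner of the raised hasp triangulated poorly, with a 9 mm ray gap. The early deck and lid corner measurements ran up to about 7 mm short of the given sizes. The contact heights matched to within 0.5 mm, so neither affected the result.

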